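# Make up the two polishing kits for the scissor finishers

## Robot

A 6-joint arm with a two-finger parallel gripper is mounted at the origin on the work surface. World frame = base frame: x ahead of the robot, y to its left, z up, the work surface at z = 0. Lengths are in m, angles in rad, forces in N, time in s.
With the tool pointing down it reaches from about 0.275 to 0.825 m from the base axis. Payload 4.9 kg.
Tool frame: the origin (TCP) lies at the very end of the fingers, on their centre line; the grasp point (between the pads) lies 19 mm behind it; z points along the fingers, y is the line along which they close (so a half turn about z gives the same grasp; the last joint's range is limited). The gripper opens to 85 mm and grips with 20 to 120 N. Pads are 22 mm wide; open, the fingers measure 114 mm over their backs; the gripper's body (76 mm by 85 mm) begins 54 mm behind the grasp point. The pads swing forward as they close: fully open they stand 13 mm farther back than shut.
Start: joints at [1.006, 0.326, -0.193, 1.052, 0, 1.437], TCP at [0.23, 0.5, 0.231] pointing down, gripper open.
Joint ranges: [-2.65, 2.65], [-0.97, 1.79], [-1.3, 1.35], [-1.93, 2.1], [-1.47, 1.37], [-3.14, 3.14]. Speed limits (rad/s): [2.57, 2.57, 3.14, 3.14, 3.14, 3.14].

## Interface

Orientations are given as a unit quaternion [w, x, y, z].
In Python, from cell import ctrl, optics, order gives the robot as it stands.
- The arm moves only by the shell command python3 -m crank 'ROWS' [OPENING] [FORCE]. ROWS is JSON, a list of rows, each a list of 6 numbers: the shift along the tool's x, y, z in mm, then the turn, a rotation vector about the tool's x, y, z in degrees. In form: [[dx, dy, dz, rx, ry, rz], ...]. A call has 1 to 5 rows; each row is the pose to reach, as a shift and turn from the pose commanded when the call began, along the tool's axes at that moment; what a row does not reach only later rows make up. A row lasts 1/12 s, in which the tool goes at most 41.7 mm and 7.16 degrees, less where a joint would pass 70% of its speed; a pose out of reach is approached as far as the arm can. A call with a gripper value outside its range is refused whole. OPENING is the finger opening in mm, from 0 to 85.4, set as the call begins (- or left out, the last holds). The fingers move at their own pace and stop on an object; FORCE is the grip in N (left out, the last holds). Time passes only in rows, so rows that repeat a pose let the fingers close. It gives the time, the measured TCP pose, the force, the opening and the grip force at its end, in the units of the state.
- ctrl.sense(): the state, without advancing time (a new reading comes with each control period).
- optics.get_image(name): name is "scene" or "top" or "wrist"; returns the picture (480x640x3 uint8, blue, green, red); there is no depth.
- optics.camera_model(name): a dict with "K" (3x3 intrinsics, pixels), "rvec" (rotation vector, rad) and "tvec" (3), from world to camera coordinates, as OpenCV has them. Camera axes: x right, y down, z forward; pixel columns grow to the right and rows downward; lengths in m; the calibration is good to about 2 mm. A picture is of the moment at which its call begins: read the wrist's pose just before it. camera_model takes no time and is no camera call; for the wrist camera it gives the pose at the moment of the call.
- order.sign_off(): hands the job in; it is judged then, once.
The state is a dict: "time": time; "qpos": joint angles; "joint_vel": joint speeds; "joint_torque": joint torques, N m; "ee_pos": TCP position; "tool_rot": TCP orientation; "force": force on the tool from outside, world axes, zero at the start; "torque": the same for the moment, N m; "grip_width": finger opening in m; "grip_force": force on a finger pad.
Only numpy, scipy, OpenCV 4.12 (cv2) and the standard library are available. Lean on these libraries where they do the work, as an engineer would, in place of code of your own. Each camera call takes 0.05 s, during which the arm holds its last target. There are 200 camera calls.

## Task

Make up the two polishing kits from the stock on the bench: the green bar and the white felt wheel go into the blue tray, the brown bar and the straw-coloured sisal wheel into the yellow tray. In each tray lay the bar lengthwise in the middle of the narrower bay and the wheel flat in the middle of the wider bay, set down gently and not dropped. Leave the white bar, the grey grinding wheel and both pairs of scissors where they are.

Things in the scene. Friction and masses are not known exactly. Their poses are not given: they have to be found in the camera images.
- green_bar: Bar of green polishing compound lying flat: 90 mm long (x axis, lengthwise), 34 mm wide (y), 32 mm high (z up), 0.2 kg, with a cream paper sleeve round the 30 mm at one end (-x). Origin: centre of its underside. Belongs in the blue tray.
- brown_bar: Bar of dark brown polishing compound lying flat: 90 mm long (x axis, lengthwise), 34 mm wide (y), 32 mm high (z up), 0.2 kg, with a cream paper sleeve round the 30 mm at one end (-x). Origin: centre of its underside. Belongs in the yellow tray.
- white_bar: Bar of white polishing compound lying flat: 90 mm long (x axis, lengthwise), 34 mm wide (y), 32 mm high (z up), 0.2 kg, with a cream paper sleeve round the 30 mm at one end (-x). Origin: centre of its underside. Spare stock, to be left alone.
- felt_wheel: Small off-white felt polishing wheel lying flat: 50 mm diameter, 25 mm thick (z up), with a small steel bush and dark hole at its centre. Origin: centre of its underside. Plain felt face. Belongs in the blue tray. About 40 g.
- sisal_wheel: Small straw-yellow sisal buffing wheel with three brown stitching rings on its face lying flat: 50 mm diameter, 25 mm thick (z up), with a small steel bush and dark hole at its centre. Origin: centre of its underside. Belongs in the yellow tray. About 50 g.
- stone_wheel: Small dark grey grinding wheel with a blue paper disc at its centre lying flat: 50 mm diameter, 25 mm thick (z up), with a small steel bush and dark hole at its centre. Origin: centre of its underside. Spare stock, to be left alone. About 110 g.
- blue_tray: Shallow blue steel tray, immovable, 136 mm (x) by 219 mm (y); walls and one cross divider 3 mm thick, 14 mm high, floor 3 mm thick. Origin: centre of its underside, z up. Two bays, each 130 mm long in x: narrower bar bay 88 mm wide, on the robot's right, centre 62.5 mm from the origin along -y; wider wheel bay 122 mm wide, on its left, centre 45.5 mm along +y. For green bar and felt wheel.
- yellow_tray: Shallow yellow steel tray, immovable, 136 mm (x) by 219 mm (y); walls and one cross divider 3 mm thick, 14 mm high, floor 3 mm thick. Origin: centre of its underside, z up. Two bays, each 130 mm long in x: narrower bar bay 88 mm wide, on the robot's right, centre 62.5 mm from the origin along -y; wider wheel bay 122 mm wide, on its left, centre 45.5 mm along +y. For brown bar and sisal wheel.
- scissors_left: Small gold-handled steel scissors lying closed, 150 mm long (x axis, points to +x), 64 mm across the finger rings, 6 to 8 mm thick, origin midway along their length on the bench. At the robot's left of the trays. Bystander, to be left alone.
- scissors_right: Small gold-handled steel scissors lying closed, 150 mm long (x axis, points to +x), 64 mm across the finger rings, 6 to 8 mm thick, origin midway along their length on the bench. At the robot's right of the trays. Bystander, to be left alone.
Things that resemble listed ones, but are neither listed nor needed, are in the scene too. What is meant by the felt_wheel is not red, and is the larger of those in its own colour. Leave any pink look-alike of the sisal_wheel alone.

How it is judged:
At the end, for the whole second after the job is handed in: Green bar and felt wheel in the blue tray, brown bar and sisal wheel in the yellow: bars in narrow bays, wheels in wide ones, each within 15 mm of its bay's middle in x and y, flat (under 4 mm off the floor, tilt under 0.1 rad), bars within 0.26 rad of lengthwise, all at rest (x of green_bar in the frame of blue_tray between -0.015 and 0.015 m and y of green_bar in the frame of blue_tray between -0.0775 and -0.0475 m and z of each of green_bar, felt_wheel in the frame of blue_tray below 0.007 m and angle between each of green_bar, felt_wheel, brown_bar, sisal_wheel's own z axis and vertical below 0.1 rad and linear speed of each of green_bar, felt_wheel, brown_bar, sisal_wheel below 0.02 m/s and angular speed of each of green_bar, felt_wheel, brown_bar, sisal_wheel below 0.2 rad/s and angle between the x axis of green_bar and the x axis of blue_tray, either way round below 0.26 rad and x of felt_wheel in the frame of blue_tray between -0.015 and 0.015 m and y of felt_wheel in the frame of blue_tray between 0.0305 and 0.0605 m and x of brown_bar in the frame of yellow_tray between -0.015 and 0.015 m and y of brown_bar in the frame of yellow_tray between -0.0775 and -0.0475 m and z of each of brown_bar, sisal_wheel in the frame of yellow_tray below 0.007 m and angle between the x axis of brown_bar and the x axis of yellow_tray, either way round below 0.26 rad and x of sisal_wheel in the frame of yellow_tray between -0.015 and 0.015 m and y of sisal_wheel in the frame of yellow_tray between 0.0305 and 0.0605 m); the robot touches nothing.
It fails at once if a spare bar, the grey wheel or a pair of scissors is shifted by more than 15 mm (distance of any of white_bar, stone_wheel, scissors_left, scissors_right from where it was at the start of the episode above 0.015 m).
It fails at once if a bar or wheel of the kits is dropped: out of the fingers with its underside more than 30 mm above the bench ((contact force between the fingers and green_bar below 0.05 N and height (world z) of green_bar above 0.03 m) or (contact force between the fingers and felt_wheel below 0.05 N and height (world z) of felt_wheel above 0.03 m) or (contact force between the fingers and brown_bar below 0.05 N and height (world z) of brown_bar above 0.03 m) or (contact force between the fingers and sisal_wheel below 0.05 N and height (world z) of sisal_wheel above 0.03 m)).
It also fails if it takes over 125 s, if anything falls off the work surface, if the arm or the gripper's body presses on something with over 40 N, if the wrist force passes 120 N, or if a joint passes its speed limit or range.

## Working session

There is one attempt and no reset: what is moved stays moved. The work goes in short steps, Python scripts to look and compute and a shell command to move; the robot and the scene stay as the last step left them, time stands still between calls to the robot, and variables do not carry over. Pictures are saved under pics/ and viewed, at most 14 in all, crops included, and the job is handed in when it is done.

```bash
mkdir -p pics; ls; python3 - <<'E'
from cell import ctrl, optics, order
import cv2
s=ctrl.sense(); print(s['time'],s['ee_pos'],s['tool_rot'],s['grip_width'])
for n in ("scene","top"):
    cv2.imwrite(f"pics/{n}0.png",optics.get_image(n)); m=optics.camera_model(n); print(n,m)
print(optics.camera_model("wrist"))
E
```

```text
pics
0.0 [0.22934753 0.49926065 0.23049852] [-3.03928049e-04  2.13725492e-01  9.76893367e-01 -8.19604719e-04] 0.08570327348264274
scene {'K': array([[517.92507114,   0.        , 326.39615484],
       [  0.        , 517.92507114, 234.013887  ],
       [  0.        ,   0.        ,   1.        ]]), 'rvec': array([ 1.08369972,  2.43807199, -0.95036757]), 'tvec': array([ 0.32561446, -0.25792795,  1.71706148])}
top {'K': array([[623.55405634,   0.        , 324.15821045],
       [  0.        , 623.55405634, 234.38230174],
       [  0.        ,   0.        ,   1.        ]]), 'rvec': array([ 2.14707124, -2.16793038,  0.17525644]), 'tvec': array([0.02117077, 0.51757557, 1.33306835])}
{'K': array([[361.36730429,   0.        , 311.67003174],
       [  0.        , 361.36730429, 237.10443642],
       [  0.        ,   0.        ,   1.        ]]), 'rvec': array([-2.42477395, -1.55713784, -0.2280769 ]), 'tvec': array([-0.54992351, -0.03829264,  0.38046085])}
```

View pics/top0.png

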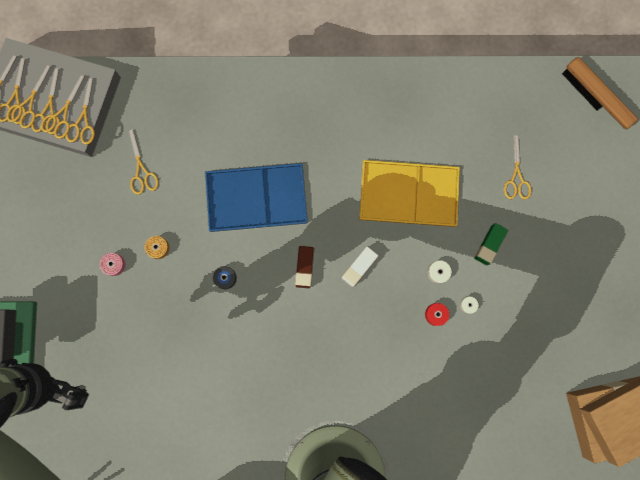

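View pics/scene0.png

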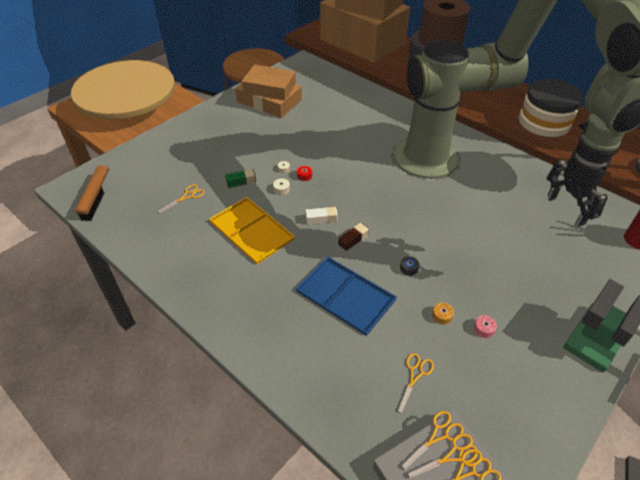

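The top view shows the sisal wheel at (156,247), pink look-alike at (111,264), stone at (224,278), brown bar at (305,267), white bar at (360,266), felt at (440,272), small white and red look-alikes at (470,305) and (437,314), green bar at (491,244). The trays are at (257,197) blue and (410,193) yellow. The scene view shows the same layout from the opposite side.

```bash
cat > h.py <<'E'
import cv2, numpy as np
from scipy.spatial.transform import Rotation as R
from cell import ctrl, optics
def cam(n):
    m=optics.camera_model(n); return m['K'],cv2.Rodrigues(m['rvec'])[0],m['tvec']
def onz(c,uv,z):
    K,Rm,t=c; d=Rm.T@np.linalg.solve(K,[uv[0],uv[1],1]); o=-Rm.T@t
    return o+d*(z-o[2])/d[2]
def tri(c1,p1,c2,p2):
    P=[c[0]@np.c_[c[1],c[2]] for c in (c1,c2)]
    X=cv2.triangulatePoints(P[0],P[1],np.array(p1,float),np.array(p2,float))[:,0]; return X[:3]/X[3]
def proj(c,X):
    p=c[0]@(c[1]@np.array(X,float)+c[2]); return p[:2]/p[2]
def goto(X,yaw):
    """shift (mm) in tool axes & turn (deg) from measured pose to pos X, pointing down, tool y at world yaw (mod 180)"""
    s=ctrl.sense(); q=s['tool_rot']; r=R.from_quat([q[1],q[2],q[3],q[0]])
    d=r.inv().apply(np.array(X)-s['ee_pos'])*1000
    best=None
    for k in (0,np.pi):
        y=np.array([np.cos(yaw+k),np.sin(yaw+k),0]); z=np.array([0,0,-1.]); x=np.cross(y,z)
        rv=(r.inv()*R.from_matrix(np.c_[x,y,z])).as_rotvec()*180/np.pi
        if best is None or np.linalg.norm(rv)<np.linalg.norm(best): best=rv
    print('t',round(s['time'],2),'ee',s['ee_pos'].round(4),'w',round(s['grip_width'],4),'gf',round(s['grip_force'],1),'q6',s['qpos'].round(2)); print('shift',d.round(1),'turn',best.round(1))
E
python3 - <<'E'
from h import *
t=cv2.imread('pics/top0.png'); hsv=cv2.cvtColor(t,cv2.COLOR_BGR2HSV)
c=cam('top')
for n,box,lo,hi,z in [('blue',(190,150,320,240),(100,120,30),(125,255,255),.014),('yellow',(345,145,475,240),(15,130,50),(35,255,255),.014)]:
    x0,y0,x1,y1=box; m=cv2.inRange(hsv[y0:y1,x0:x1],lo,hi)
    cs=max(cv2.findContours(m,0,2)[0],key=cv2.contourArea)+np.array([x0,y0])
    b=cv2.boxPoints(cv2.minAreaRect(cs)); W=np.array([onz(c,p,z)[:2] for p in b]); print(n,b.round(0).tolist(),W.round(4).tolist(),W.mean(0).round(4))
for n,p in dict(sisal=(156,246.5),stone=(224,277),felt=(440,271),red=(437,314),pink=(111,264)).items(): print(n,onz(c,p,.025).round(4))
for n,p in dict(brown=(305,267),white=(360,266),green=(491,244)).items(): print(n,onz(c,p,.032).round(4))
a=cv2.resize(t[225:325,90:350],None,fx=3,fy=3,interpolation=2); b=cv2.resize(t[225:325,270:530],None,fx=3,fy=3,interpolation=2)
cv2.imwrite('pics/topz.png',np.vstack([a[:280],b[:280]]))
s=cv2.imread('pics/scene0.png'); cv2.imwrite('pics/scz.png',cv2.resize(s[155:345,210:510],None,fx=2.6,fy=2.6,interpolation=2))
E
```

```text
blue [[204.0, 171.0], [301.0, 163.0], [307.0, 222.0], [209.0, 231.0]] [[0.6668, 0.2853], [0.6851, 0.0655], [0.5485, 0.0548], [0.5311, 0.2717]] [0.6079 0.1693]
yellow [[359.0, 219.0], [363.0, 159.0], [461.0, 166.0], [457.0, 226.0]] [[0.5542, -0.0622], [0.6924, -0.0745], [0.6748, -0.2975], [0.5366, -0.282]] [ 0.6145 -0.179 ]
sisal [0.4955 0.3857 0.025 ]
stone [0.4271 0.236  0.025 ]
felt [ 0.4357 -0.2386  0.025 ]
red [ 0.3418 -0.2285  0.025 ]
pink [0.4579 0.4825 0.025 ]
brown [0.4467 0.0588 0.032 ]
white [ 0.4478 -0.0617  0.032 ]
green [ 0.4939 -0.3526  0.032 ]
```

View pics/topz.png

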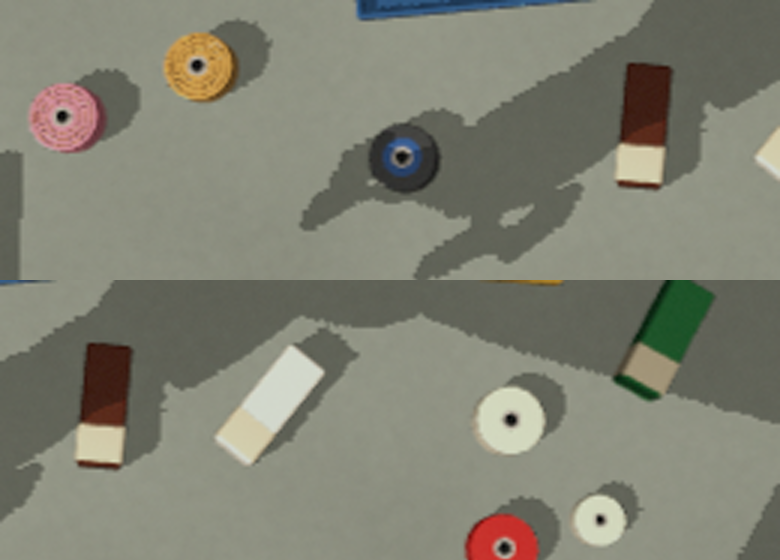

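View pics/scz.png

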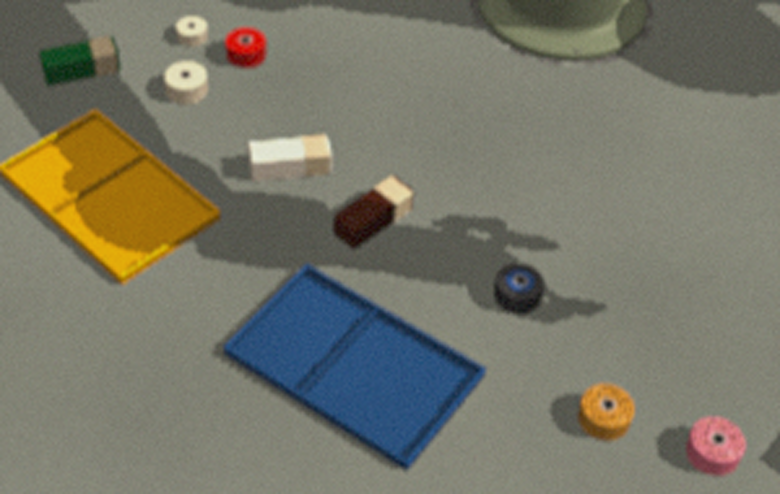

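The zoomed top crop gives the holes of the sisal (197,65) and felt (511,420). The scene crop gives sisal (608,404), felt (186,75) and the blue tray's corners at (308,267), (485,372), (407,464), (222,349).

```bash
python3 - <<'E'
from h import *
c=cam('top'); s=cam('scene')
T=lambda u,v,lo=0:(( 270 if lo else 90)+u/3,225+(v-280*lo)/3)
S=lambda u,v:(210+u/2.6,155+v/2.6)
def tr(n,a,b): print(n,tri(c,a,s,b).round(4))
tr('sisal',T(197,65),S(608,404)); tr('felt',T(511,420,1),S(186,75))
tr('brown sleeve a',T(622,142),S(403,203)); tr('brown sleeve b',T(666,147),S(376,183))
tr('green sl',T(638,341,1),S(88,42))
for a,b in [((307,222),(308,267)),((209,231),(485,372)),((206,171),(407,464)),((304,163),(222,349))]: tr('blue',a,S(*b))
for a,b in [((457,226),(95,111)),((359,219),(218,214)),((363,159),(122,282)),((461,166),(0,170))]: tr('yel',a,S(*b))
t=cv2.imread('pics/top0.png'); hsv=cv2.cvtColor(t,cv2.COLOR_BGR2HSV)
# bars' long edges from corners (top face)
for n,P in dict(brown=[T(628,64),T(671,66),T(662,187),T(617,183)]).items():
    W=np.array([onz(c,p,.032)[:2] for p in P]); d=(W[0]+W[1]-W[2]-W[3]); print(n,W.mean(0),np.degrees(np.arctan2(d[1],d[0])),W.round(3).tolist())
m=cv2.inRange(hsv[210:275,465:520],(50,100,20),(85,255,255)); cs=max(cv2.findContours(m,0,2)[0],key=cv2.contourArea)+np.array([465,210])
b=cv2.boxPoints(cv2.minAreaRect(cs)); W=np.array([onz(c,p,.032)[:2] for p in b]); print('green',b.round(1).tolist(),W.round(3).tolist(),W.mean(0))
goto([.4939,-.35,.25],0)
E
```

```text
sisal [0.4947 0.3891 0.021 ]
felt [ 0.4333 -0.2386  0.0191]
brown sleeve a [0.4321 0.0809 0.0288]
brown sleeve b [0.4293 0.0464 0.0325]
green sl [ 0.4906 -0.3309  0.0504]
blue [0.5491 0.0562 0.0047]
blue [0.5314 0.275  0.0037]
blue [0.6676 0.284  0.0083]
blue [0.6855 0.0625 0.0035]
yel [ 0.5377 -0.2836  0.0047]
yel [ 0.5565 -0.0632  0.0041]
yel [ 0.6938 -0.0728  0.005 ]
yel [ 0.6748 -0.2962  0.0035]
brown [0.44765672 0.05909351] -5.13498362574587 [[0.492, 0.071], [0.491, 0.039], [0.402, 0.047], [0.405, 0.079]]
green [[481.0, 245.0], [492.6000061035156, 221.8000030517578], [507.3999938964844, 229.1999969482422], [495.79998779296875, 252.39999389648438]] [[0.492, -0.33], [0.544, -0.359], [0.527, -0.391], [0.475, -0.362]] [ 0.50929223 -0.36050597]
t 0.1 ee [0.2294 0.4993 0.2306] w 0.0856 gf 0.0 q6 [ 1.01  0.33 -0.19  1.05 -0.    1.44]
shift [-595.  -661.3  -18.5] turn [-0.1  0.  65.3]
```

```bash
python3 - <<'E'
from h import *
goto([.495,.387,.15],np.radians(65.3))
E
```

```text
t 0.1 ee [0.2294 0.4993 0.2306] w 0.0856 gf 0.0 q6 [ 1.01  0.33 -0.19  1.05 -0.    1.44]
shift [-288.2    9.    80.5] turn [-0.1 -0.   0. ]
```

```bash
python3 -m crank '[[-36,1,10,0,0,0],[-72,2,20,0,0,0],[-108,3,30,0,0,0],[-144,4,40,0,0,0],[-144,4,40,0,0,0]]'
python3 -m crank '[[-36,1,10,0,0,0],[-72,2,20,0,0,0],[-108,3,30,0,0,0],[-144,5,40,0,0,0],[-144,5,40,0,0,0]]'
python3 -m crank '[[0,0,0,0,0,0],[0,0,0,0,0,0]]'
python3 - <<'E'
from h import *
c=cam('wrist'); im=optics.get_image('wrist'); 
for n,p in dict(sisal=(.4955,.3865,.025),pink=(.458,.4825,.025)).items():
    u=proj(c,p); print(n,u); cv2.drawMarker(im,tuple(int(v) for v in u),(0,0,255),0,12,1)
cv2.imwrite('pics/w1.png',im); np.savez('w1.npz',K=c[0],R=c[1],t=c[2]); goto([.495,.387,.15],np.radians(65.3))
E
```

```text
time: 0.52
ee_pos: [0.3667, 0.4401, 0.1888]
tool_rot: [0.001, 0.217, 0.976, -0.002]
force: [-0.6, 0.5, -0.3]
grip_width: 0.0854
grip_force: 0.0
time: 0.93
ee_pos: [0.4997, 0.3844, 0.1487]
tool_rot: [0.001, 0.217, 0.976, -0.001]
force: [0.8, 1.1, 0.0]
grip_width: 0.0851
grip_force: 0.0
time: 1.1
ee_pos: [0.4942, 0.3876, 0.1508]
tool_rot: [-0.001, 0.214, 0.977, -0.0]
force: [-0.2, 0.7, -0.6]
grip_width: 0.0855
grip_force: 0.0
sisal [309.92609433 230.73094292]
pink [410.36312017 130.75752634]
t 1.15 ee [0.494  0.3881 0.1513] w 0.0855 gf 0.0 q6 [ 0.55  0.53 -0.09  0.95  0.    0.98]
shift [-1.4 -0.5  1.3] turn [-0.  -0.1  0.1]
```

View pics/w1.png

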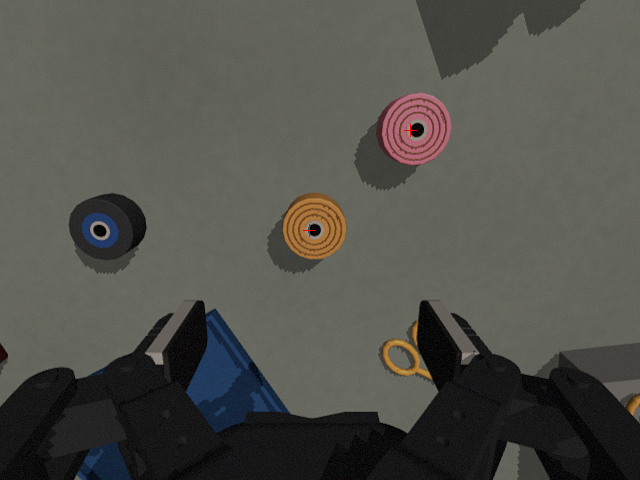

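The wrist view shows the sisal hole at (315,230), within 5 px of the prediction, and the pink wheel clear at (416,129).

```bash
python3 - <<'E'
from h import *
d=np.load('w1.npz'); w=(d['K'],d['R'],d['t']); print(onz(w,(315,230),.025), tri(cam('top'),(155.7,246.7),w,(315,230)))
p=(onz(w,(315,230),.025)+[.4955,.386,.025])/2; goto([p[0],p[1],.003],np.radians(65.3))
E
```

```text
[0.49659612 0.39030728 0.025     ] [0.49680475 0.38871463 0.01658537]
t 1.15 ee [0.494  0.3881 0.1513] w 0.0855 gf 0.0 q6 [ 0.55  0.53 -0.09  0.95  0.    0.98]
shift [ -2.    1.  148.3] turn [-0.  -0.1  0.1]
```

```bash
python3 -m crank '[[-2,1,30,0,0,0],[-2,1,60,0,0,0],[-2,1,90,0,0,0],[-2,1,115,0,0,0],[-2,1,130,0,0,0]]'
python3 -m crank '[[0,0,8,0,0,0],[0,0,14,0,0,0],[0,0,17.5,0,0,0],[0,0,17.5,0,0,0]]'
python3 -m crank '[[0,0,0,0,0,0],[0,0,0,0,0,0],[0,0,0,0,0,0],[0,0,0,0,0,0],[0,0,0,0,0,0]]' 40 30
python3 -m crank '[[0,0,0,0,0,0],[0,0,0,0,0,0],[0,0,0,0,0,0],[0,0,0,0,0,0],[0,0,0,0,0,0]]'
```

```text
time: 1.57
ee_pos: [0.4943, 0.388, 0.0191]
tool_rot: [-0.001, 0.213, 0.977, -0.001]
force: [0.2, 0.4, -0.6]
grip_width: 0.0853
grip_force: 0.0
time: 1.9
ee_pos: [0.4972, 0.3884, 0.0042]
tool_rot: [0.0, 0.213, 0.977, 0.0]
force: [0.2, -0.4, 0.4]
grip_width: 0.0852
grip_force: 0.0
time: 2.32
ee_pos: [0.4981, 0.3881, 0.005]
tool_rot: [0.001, 0.214, 0.977, 0.001]
force: [-1.2, -0.1, 6.7]
grip_width: 0.0492
grip_force: 30.9
time: 2.73
ee_pos: [0.4981, 0.3881, 0.005]
tool_rot: [0.001, 0.214, 0.977, 0.001]
force: [-0.1, -1.1, 6.1]
grip_width: 0.0492
grip_force: 30.9
```

```bash
python3 -m crank '[[0,0,-4,0,0,0],[0,0,-25,0,0,0],[0,0,-60,0,0,0],[0,0,-95,0,0,0],[0,0,-95,0,0,0]]'
python3 - <<'E'
from h import *
goto([.619,-.134,.1],np.radians(65.3))
E
```

```text
time: 3.15
ee_pos: [0.5012, 0.3901, 0.106]
tool_rot: [0.004, 0.214, 0.977, 0.004]
force: [1.0, 1.2, -0.0]
grip_width: 0.0491
grip_force: 31.3
t 3.15 ee [0.5012 0.3901 0.106 ] w 0.0491 gf 31.3 q6 [ 0.55  0.57 -0.14  0.85  0.    0.98]
shift [-325.9 -427.1    4.2] turn [0.5 0.3 0. ]
```

```bash

python3 -m crank '[[-12,-15,0,0,0,0],[-34,-44,0,0,0,0],[-57,-74,0,0,0,0],[-80,-104,0,0,0,0],[-103,-134,0,0,0,0]]'
python3 -m crank '[[-23,-30,0,0,0,0],[-46,-60,0,0,0,0],[-69,-90,0,0,0,0],[-92,-120,0,0,0,0],[-115,-150,0,0,0,0]]'
python3 -m crank '[[-23,-30,0,0,0,0],[-46,-60,0,0,0,0],[-69,-90,0,0,0,0],[-85,-110,0,0,0,0],[-90,-118,0,0,0,0]]'
python3 -m crank '[[0,0,0,0,0,0],[0,0,0,0,0,0]]'
python3 - <<'E'
from h import *
c=cam('wrist'); im=optics.get_image('wrist')
yx=np.array([np.cos(-.087),np.sin(-.087),0]); yy=np.array([-yx[1],yx[0],0]); O=np.array([.615,-.179,0])
for n,a,b,z in [('c1',.0665,.108,.014),('c2',-.0665,.108,.014),('c3',.0665,-.108,.014),('c4',-.0665,-.108,.014),('bayw',0,.0455,.003),('bayb',0,-.0625,.003)]:
    u=proj(c,O+a*yx+b*yy+[0,0,z]); print(n,u.round(0)); cv2.drawMarker(im,tuple(int(v) for v in u),(0,0,255),0,12,1)
cv2.imwrite('pics/w2.png',im); np.savez('w2.npz',K=c[0],R=c[1],t=c[2]); goto([.619,-.134,.1],np.radians(65.3))
E
```

```text
time: 3.57
ee_pos: [0.535, 0.2216, 0.0988]
tool_rot: [0.0, 0.213, 0.977, 0.0]
force: [0.7, 0.1, -0.4]
grip_width: 0.0487
grip_force: 31.3
time: 3.98
ee_pos: [0.5769, 0.0368, 0.0989]
tool_rot: [0.0, 0.214, 0.977, 0.0]
force: [0.8, -0.1, -0.4]
grip_width: 0.0488
grip_force: 31.3
time: 4.4
ee_pos: [0.6105, -0.1105, 0.0989]
tool_rot: [0.001, 0.216, 0.976, -0.001]
force: [-0.1, -0.5, -0.2]
grip_width: 0.049
grip_force: 31.3
time: 4.57
ee_pos: [0.6087, -0.1057, 0.0984]
tool_rot: [-0.001, 0.214, 0.977, 0.0]
force: [0.7, 0.8, -0.2]
grip_width: 0.049
grip_force: 31.3
c1 [394. 329.]
c2 [335. 148.]
c3 [124. 412.]
c4 [ 29. 260.]
bayw [280. 269.]
bayb [143. 315.]
t 4.62 ee [ 0.6086 -0.1048  0.0985] w 0.0485 gf 31.3 q6 [-0.29  0.56 -0.18  0.83  0.    0.14]
shift [-21.6 -22.2  -1.6] turn [ 0.  -0.1  0.1]
```

View pics/w2.png

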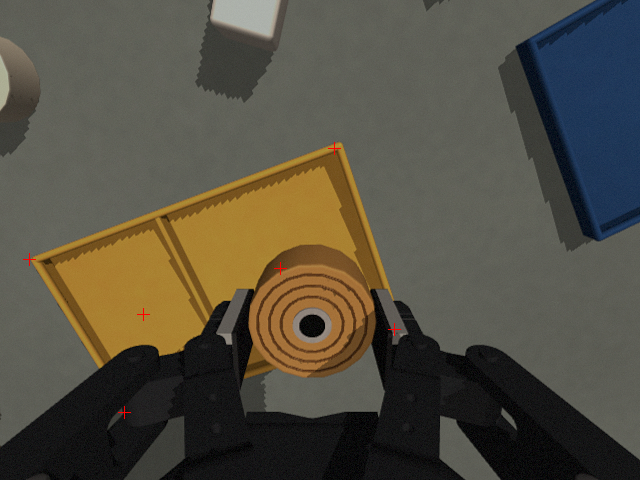

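The held sisal wheel has its hole at (312,326). The predicted yellow tray corners are within about 6 px of the real ones at (342,144) and (35,260).

```bash
python3 - <<'E'
from h import *
d=np.load('w2.npz'); w=(d['K'],d['R'],d['t'])
ee=ctrl.sense()['ee_pos']
print('wheel top est',[onz(w,(312,326),z).round(4) for z in (.115,.120)],ee)
yx=np.array([np.cos(-.087),np.sin(-.087)]); yy=np.array([-yx[1],yx[0]])
for n,u,a,b in [('c2',(342,145),-.068,.1095),('c4',(35,261),-.068,-.1095)]:
    p=onz(w,u,.014)[:2]; print(n,p, 'O=',p-a*yx-b*yy)
E
```

```text
wheel top est [array([ 0.6094, -0.1045,  0.115 ]), array([ 0.6067, -0.1032,  0.12  ])] [ 0.6086166  -0.10482466  0.09847755]
c2 [ 0.5583028  -0.06096907] O= [ 0.61653113 -0.17596346]
c4 [ 0.54180537 -0.27802556] O= [ 0.61906267 -0.17484824]
```

```bash
python3 - <<'E'
from h import *
goto([.6205,-.132,.0085],np.radians(65.3))
E
```

```text
t 4.62 ee [ 0.6086 -0.1048  0.0985] w 0.0485 gf 31.3 q6 [-0.29  0.56 -0.18  0.83  0.    0.14]
shift [-22.3 -19.8  89.9] turn [ 0.  -0.1  0.1]
```

```bash

python3 -m crank '[[-12,-10,0,0,0,0],[-22,-20,15,0,0,0],[-22,-20,40,0,0,0],[-22,-20,60,0,0,0],[-22,-20,72,0,0,0]]'
python3 -m crank '[[0,0,6,0,0,0],[0,0,11,0,0,0],[0,0,15,0,0,0],[0,0,17,0,0,0],[0,0,17,0,0,0]]'
python3 - <<'E'
from h import *
print(ctrl.sense()['force']); goto([.6205,-.132,.0085],np.radians(65.3))
E
```

```text
time: 5.03
ee_pos: [0.6193, -0.131, 0.0246]
tool_rot: [-0.002, 0.213, 0.977, 0.0]
force: [-0.9, 0.1, -0.8]
grip_width: 0.0488
grip_force: 31.3
time: 5.45
ee_pos: [0.6213, -0.1334, 0.0102]
tool_rot: [0.0, 0.214, 0.977, -0.0]
force: [0.1, -0.9, -1.1]
grip_width: 0.0489
grip_force: 31.3
[ 0.08210936 -0.94450481 -1.07153367]
t 5.45 ee [ 0.6213 -0.1334  0.0102] w 0.0489 gf 31.3 q6 [-0.33  0.69 -0.2   0.67  0.    0.1 ]
shift [1.3 0.9 1.7] turn [0. 0. 0.]
```

```bash

python3 -m crank '[[0,0,1,0,0,0],[0,0,1,0,0,0],[0,0,1,0,0,0]]'
python3 -m crank '[[0,0,1,0,0,0],[0,0,1,0,0,0],[0,0,1,0,0,0]]'
python3 -m crank '[[0,0,1,0,0,0],[0,0,1,0,0,0],[0,0,1,0,0,0]]'
```

```text
time: 5.7
ee_pos: [0.6213, -0.1337, 0.0093]
tool_rot: [0.0, 0.214, 0.977, -0.0]
force: [0.4, -0.1, -0.4]
grip_width: 0.049
grip_force: 31.3
time: 5.95
ee_pos: [0.6213, -0.1337, 0.008]
tool_rot: [0.0, 0.214, 0.977, -0.0]
force: [1.0, 0.2, 0.6]
grip_width: 0.0488
grip_force: 31.4
time: 6.2
ee_pos: [0.6213, -0.1337, 0.008]
tool_rot: [0.0, 0.214, 0.977, -0.0]
force: [-3.3, -0.9, 7.0]
grip_width: 0.0489
grip_force: 32.0
```

```bash

python3 -m crank '[[0,0,-1,0,0,0],[0,0,-1,0,0,0],[0,0,-1,0,0,0],[0,0,-1,0,0,0],[0,0,-1,0,0,0]]' 66
python3 -m crank '[[0,0,-10,0,0,0],[0,0,-35,0,0,0],[0,0,-70,0,0,0],[0,0,-100,0,0,0],[0,0,-120,0,0,0]]'
python3 -m crank '[[0,0,0,0,0,0],[0,0,0,0,0,0]]'
python3 - <<'E'
from h import *
goto([.4475,.059,.13],np.radians(85))
E
```

```text
time: 6.62
ee_pos: [0.6208, -0.1334, 0.0075]
tool_rot: [-0.0, 0.214, 0.977, 0.0]
force: [-0.5, 0.3, 0.1]
grip_width: 0.0659
grip_force: 0.0
time: 7.03
ee_pos: [0.6223, -0.1339, 0.1318]
tool_rot: [0.002, 0.214, 0.977, -0.0]
force: [0.7, 0.1, 0.9]
grip_width: 0.0658
grip_force: 0.0
time: 7.2
ee_pos: [0.6222, -0.1339, 0.13]
tool_rot: [0.002, 0.214, 0.977, -0.0]
force: [-0.2, 1.2, 0.4]
grip_width: 0.0658
grip_force: 0.0
t 7.2 ee [ 0.6222 -0.1339  0.13  ] w 0.0658 gf 0.0 q6 [-0.33  0.56 -0.1   0.91 -0.    0.1 ]
shift [239.3 102.3  -0.9] turn [ -0.    0.2 -19.7]
```

```bash

python3 -m crank '[[17,7,0,0,0,-4],[50,21,0,0,0,-8],[85,36,0,0,0,-12],[120,51,0,0,0,-16],[155,66,0,0,0,-19.7]]'
python3 - <<'E'
from h import *
goto([.4475,.059,.13],np.radians(85))
E
```

```text
time: 7.62
ee_pos: [0.505, -0.0077, 0.1263]
tool_rot: [-0.001, 0.042, 0.999, 0.0]
force: [0.1, 1.0, 0.5]
grip_width: 0.0658
grip_force: 0.0
t 7.62 ee [ 0.505  -0.0077  0.1263] w 0.0658 gf 0.0 q6 [-0.16  0.35 -0.46  0.77  0.   -0.08]
shift [63.  61.6 -3.5] turn [ 0.  -0.2  0.2]
```

```bash

python3 -m crank '[[22,22,0,0,0,0],[44,44,0,0,0,0],[60,58,0,0,0,0],[62,60,0,0,0,0],[62,60,0,0,0,0]]'
python3 -m crank '[[0,0,0,0,0,0],[0,0,0,0,0,0]]'
python3 - <<'E'
from h import *
c=cam('wrist'); im=optics.get_image('wrist')
d=np.array([np.cos(-.0896),np.sin(-.0896),0]); p=np.array([-d[1],d[0],0]); O=np.array([.4476,.0591,.032])
for a in (-.045,.045):
  for b in (-.017,.017):
    u=proj(c,O+a*d+b*p); print(u.round(0)); cv2.drawMarker(im,tuple(int(v) for v in u),(0,0,255),0,12,1)
cv2.imwrite('pics/w3.png',im); np.savez('w3.npz',K=c[0],R=c[1],t=c[2]); goto([.4475,.059,.13],np.radians(85))
E
```

```text
time: 8.03
ee_pos: [0.4495, 0.0571, 0.127]
tool_rot: [-0.001, 0.042, 0.999, -0.0]
force: [1.0, 0.2, -0.2]
grip_width: 0.0662
grip_force: 0.0
time: 8.2
ee_pos: [0.4521, 0.0556, 0.1276]
tool_rot: [0.0, 0.044, 0.999, -0.0]
force: [-0.2, -0.3, 0.5]
grip_width: 0.066
grip_force: 0.0
[289. 167.]
[341. 167.]
[291. 293.]
[338. 293.]
t 8.25 ee [0.4521 0.0556 0.1276] w 0.0657 gf 0.0 q6 [-0.04  0.26 -0.58  0.73 -0.    0.05]
shift [ 4.9  3.  -2.4] turn [-0.   0.  -0.1]
```

View pics/w3.png

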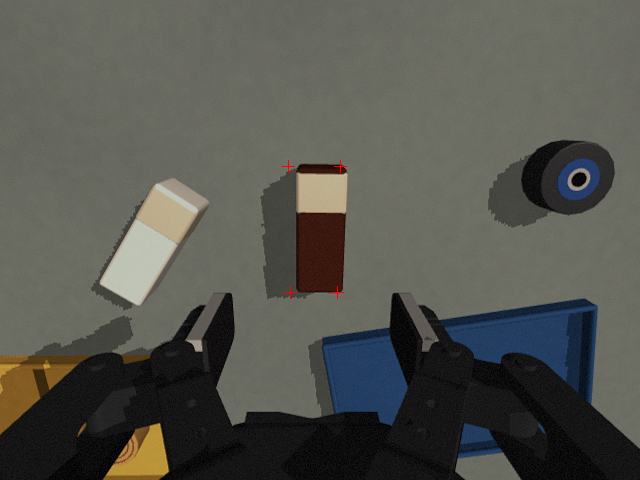

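The brown bar is seen at (297-347,165-292), about 6 px right of the prediction; the white bar and stone wheel are well clear of the fingers.

```bash

python3 -m crank '[[2,2,20,0,0,0],[5,5,50,0,0,0],[5,5,80,0,0,0],[5,5,100,0,0,0],[5,5,110,0,0,0]]'
python3 -m crank '[[0,0,6,0,0,0],[0,0,10,0,0,0],[0,0,13,0,0,0],[0,0,13,0,0,0]]'
python3 -m crank '[[0,0,0,0,0,0],[0,0,0,0,0,0],[0,0,0,0,0,0],[0,0,0,0,0,0],[0,0,0,0,0,0]]' 24 45
python3 -m crank '[[0,0,0,0,0,0],[0,0,0,0,0,0],[0,0,0,0,0,0]]'
```

```text
time: 8.67
ee_pos: [0.4455, 0.061, 0.0151]
tool_rot: [-0.002, 0.044, 0.999, -0.0]
force: [-0.4, 0.3, 0.8]
grip_width: 0.0656
grip_force: 0.0
time: 9.0
ee_pos: [0.4472, 0.0615, 0.0048]
tool_rot: [0.0, 0.044, 0.999, -0.0]
force: [-0.0, 0.5, 0.5]
grip_width: 0.0661
grip_force: 0.0
time: 9.42
ee_pos: [0.4474, 0.0618, 0.0056]
tool_rot: [0.001, 0.043, 0.999, 0.0]
force: [-0.7, 0.1, 5.2]
grip_width: 0.0335
grip_force: 45.5
time: 9.67
ee_pos: [0.4474, 0.0618, 0.0056]
tool_rot: [0.001, 0.043, 0.999, 0.0]
force: [0.1, 0.2, 6.4]
grip_width: 0.0333
grip_force: 45.5
```

```bash

python3 -m crank '[[0,0,-4,0,0,0],[0,0,-25,0,0,0],[0,0,-60,0,0,0],[0,0,-90,0,0,0],[0,0,-90,0,0,0]]'
python3 - <<'E'
from h import *
goto([.6111,-.2393,.1],np.radians(85))
E
```

```text
time: 10.08
ee_pos: [0.45, 0.0618, 0.0997]
tool_rot: [0.004, 0.043, 0.999, 0.0]
force: [1.2, 0.9, -1.4]
grip_width: 0.0335
grip_force: 45.3
t 10.08 ee [0.45   0.0618 0.0997] w 0.0335 gf 45.3 q6 [-0.03  0.29 -0.63  0.64 -0.    0.06]
shift [-186.5 -286.     1. ] turn [0.  0.5 0. ]
```

```bash

python3 -m crank '[[-10,-16,0,0,0,0],[-30,-46,0,0,0,0],[-50,-77,0,0,0,0],[-70,-107,0,0,0,0],[-90,-138,0,0,0,0]]'
python3 -m crank '[[-20,-30,0,0,0,0],[-40,-61,0,0,0,0],[-60,-92,0,0,0,0],[-75,-115,0,0,0,0],[-80,-123,0,0,0,0]]'
python3 -m crank '[[0,0,0,0,0,0],[0,0,0,0,0,0]]'
python3 - <<'E'
from h import *
cv2.imwrite('pics/w4.png',optics.get_image('wrist')); c=cam('wrist'); np.savez('w4.npz',K=c[0],R=c[1],t=c[2]); goto([.6111,-.2393,.01],np.radians(85))
E
```

```text
time: 10.5
ee_pos: [0.5243, -0.0847, 0.0944]
tool_rot: [-0.0, 0.043, 0.999, 0.0]
force: [0.2, -0.1, -1.7]
grip_width: 0.0331
grip_force: 45.2
time: 10.92
ee_pos: [0.5949, -0.2172, 0.0941]
tool_rot: [0.001, 0.045, 0.999, -0.001]
force: [0.0, -0.5, -0.7]
grip_width: 0.0331
grip_force: 45.2
time: 11.08
ee_pos: [0.5922, -0.2123, 0.0937]
tool_rot: [-0.001, 0.044, 0.999, 0.001]
force: [-0.0, -0.1, -0.8]
grip_width: 0.0336
grip_force: 45.2
t 11.13 ee [ 0.5919 -0.2116  0.0939] w 0.0331 gf 45.2 q6 [-0.46  0.58 -0.15  0.84  0.   -0.37]
shift [-21.7 -26.1  83.8] turn [ 0.1 -0.1  0. ]
```

View pics/w4.png

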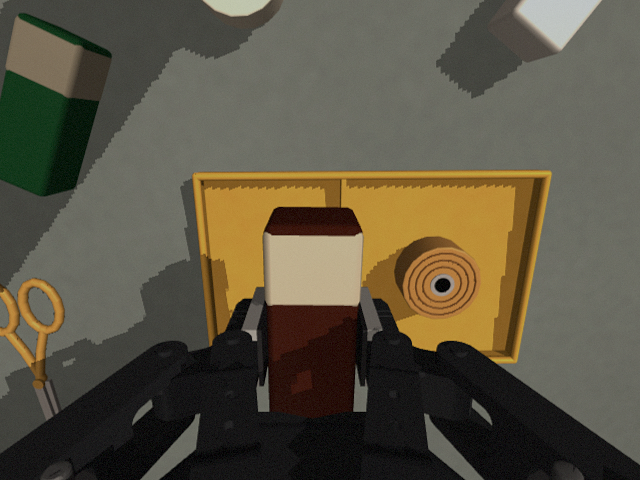

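The brown bar is held straight. The sisal wheel lies in the wide bay with its hole at (442,285); the tray's near rim corners are at (195,176) and (549,173).

```bash
python3 - <<'E'
from h import *
d=np.load('w4.npz'); w=(d['K'],d['R'],d['t'])
a=onz(w,(195,176),.014)[:2]; b=onz(w,(549,173),.014)[:2]; v=(b-a)/np.linalg.norm(b-a); x=np.array([v[1],-v[0]])
O=(a+b)/2+.068*x; h=onz(w,(442,285),.028)[:2]
print(a,b,np.linalg.norm(b-a),'O',O,'yaw y',np.degrees(np.arctan2(v[1],v[0])),'wheel in tray',(h-O)@x,(h-O)@v)
print('bar near end',onz(w,(313,234),.120), 'ee',ctrl.sense()['ee_pos'])
print('bay target wrist-frame',O-.0625*v)
E
```

```text
[ 0.54010331 -0.27748805] [ 0.55670291 -0.06168372] 0.21644180870846266 O [ 0.61620283 -0.17480102] yaw y 85.60148762368262 wheel in tray -0.00041475342916737126 0.04455541721894258
bar near end [ 0.55217765 -0.20635584  0.12      ] ee [ 0.59192131 -0.21155759  0.09391771]
bay target wrist-frame [ 0.61140951 -0.23711694]
```

```bash

python3 -m crank '[[-10,-12,0,0,0,0],[-19.5,-24.5,12,0,0,0],[-19.5,-24.5,36,0,0,0],[-19.5,-24.5,56,0,0,0],[-19.5,-24.5,70,0,0,0]]'
python3 -m crank '[[0,0,5,0,0,0],[0,0,9,0,0,0],[0,0,12,0,0,0],[0,0,13,0,0,0],[0,0,13,0,0,0]]'
python3 -m crank '[[0,0,1,0,0,0],[0,0,1,0,0,0],[0,0,1,0,0,0]]'
python3 -m crank '[[0,0,1,0,0,0],[0,0,1,0,0,0],[0,0,1,0,0,0]]'
```

```text
time: 11.55
ee_pos: [0.6088, -0.2366, 0.0229]
tool_rot: [-0.002, 0.043, 0.999, 0.001]
force: [-0.4, -0.0, -1.6]
grip_width: 0.0336
grip_force: 45.3
time: 11.97
ee_pos: [0.6111, -0.239, 0.0126]
tool_rot: [0.001, 0.043, 0.999, -0.0]
force: [0.2, -0.9, -1.2]
grip_width: 0.0332
grip_force: 45.3
time: 12.22
ee_pos: [0.6108, -0.2393, 0.0113]
tool_rot: [0.0, 0.044, 0.999, -0.0]
force: [0.0, -0.3, -2.6]
grip_width: 0.0332
grip_force: 45.3
time: 12.47
ee_pos: [0.6105, -0.2391, 0.0097]
tool_rot: [-0.0, 0.044, 0.999, 0.0]
force: [-0.4, -0.3, -1.9]
grip_width: 0.0334
grip_force: 45.3
```

```bash

python3 -m crank '[[0,0,1,0,0,0],[0,0,1,0,0,0],[0,0,1,0,0,0]]'
python3 -m crank '[[0,0,0.7,0,0,0],[0,0,0.7,0,0,0],[0,0,0.7,0,0,0]]'
```

```text
time: 12.72
ee_pos: [0.6106, -0.2391, 0.0087]
tool_rot: [0.0, 0.043, 0.999, -0.0]
force: [-0.5, 0.1, -1.5]
grip_width: 0.033
grip_force: 45.3
time: 12.97
ee_pos: [0.6106, -0.2392, 0.0086]
tool_rot: [0.0, 0.043, 0.999, -0.0]
force: [-1.5, 0.5, 4.8]
grip_width: 0.0332
grip_force: 46.0
```

```bash

python3 -m crank '[[0,0,-0.5,0,0,0],[0,0,-0.5,0,0,0],[0,0,-0.5,0,0,0],[0,0,-0.5,0,0,0]]' 46
python3 -m crank '[[0,0,-10,0,0,0],[0,0,-35,0,0,0],[0,0,-70,0,0,0],[0,0,-100,0,0,0],[0,0,-120,0,0,0]]'
python3 - <<'E'
from h import *
goto([.4939,-.35,.13],np.radians(61))
E
```

```text
time: 13.3
ee_pos: [0.6106, -0.2391, 0.0084]
tool_rot: [0.0, 0.043, 0.999, -0.0]
force: [-0.6, -0.0, 0.5]
grip_width: 0.0458
grip_force: 0.0
time: 13.72
ee_pos: [0.6119, -0.2397, 0.1327]
tool_rot: [0.002, 0.043, 0.999, -0.001]
force: [0.9, 0.3, -0.2]
grip_width: 0.046
grip_force: 0.0
t 13.72 ee [ 0.6119 -0.2397  0.1327] w 0.046 gf 0.0 q6 [-0.49  0.59 -0.03  0.95  0.   -0.4 ]
shift [ 108.  -120.1    2.5] turn [-0.   0.2 24. ]
```

```bash

python3 -m crank '[[20,-22,0,0,0,6],[45,-50,0,0,0,12],[70,-78,0,0,0,18],[95,-106,0,0,0,24],[108,-120,0,0,0,24]]' 66
python3 -m crank '[[0,0,0,0,0,0],[0,0,0,0,0,0],[0,0,0,0,0,0]]'
python3 - <<'E'
from h import *
cv2.imwrite('pics/w5.png',optics.get_image('wrist')); c=cam('wrist'); np.savez('w5.npz',K=c[0],R=c[1],t=c[2]); goto([.4939,-.35,.13],np.radians(61))
E
```

```text
time: 14.13
ee_pos: [0.4899, -0.3518, 0.1295]
tool_rot: [-0.0, 0.253, 0.967, -0.001]
force: [-0.5, -0.5, -0.9]
grip_width: 0.0657
grip_force: 0.0
time: 14.38
ee_pos: [0.4931, -0.3491, 0.1291]
tool_rot: [0.0, 0.25, 0.968, 0.0]
force: [0.5, -0.5, 0.2]
grip_width: 0.0661
grip_force: 0.0
t 14.43 ee [ 0.4934 -0.3487  0.129 ] w 0.0661 gf 0.0 q6 [-0.74  0.51 -0.19  0.87  0.   -0.23]
shift [-1.1 -0.9 -1. ] turn [0.  0.  0.1]
```

View pics/w5.png

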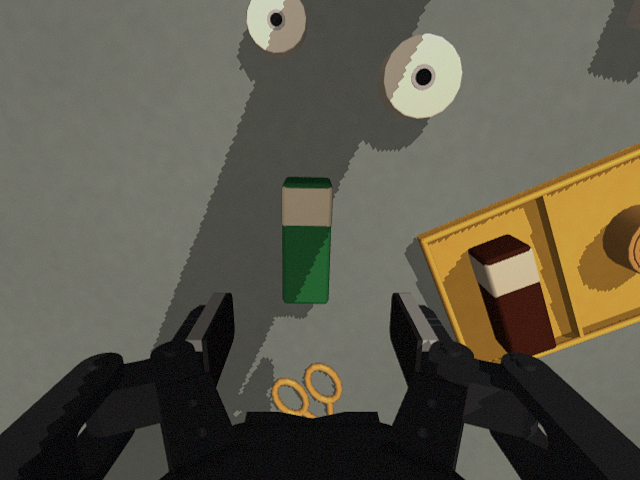

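The green bar is seen at (283-332,187-303), aligned with the fingers, and the scissors rings at (307,390) are well clear. The brown bar lies in the narrow bay, straight.

```bash
python3 - <<'E'
from h import *
d=np.load('w5.npz'); w=(d['K'],d['R'],d['t'])
P=np.array([onz(w,u,.032)[:2] for u in [(283,187),(332,187),(330,303),(284,303)]]); v=P[2]+P[3]-P[0]-P[1]
print(P.round(4).tolist(),P.mean(0),np.degrees(np.arctan2(v[1],v[0])))
print('felt',onz(w,(424,76),.025),'height check',tri(cam('top'),(440.3,271.7),w,(424,76)))
p=P.mean(0)*.6+np.array([.4939,-.35])*.4; goto([p[0],p[1],.004],np.radians(61))
E
```

```text
[[0.4526, -0.3468], [0.4683, -0.3182], [0.5431, -0.3595], [0.5268, -0.3891]] [ 0.4976714  -0.35338182] -29.282232505781238
felt [ 0.43550886 -0.23516333  0.025     ] height check [ 0.43404131 -0.23767787  0.03232626]
t 14.43 ee [ 0.4934 -0.3487  0.129 ] w 0.0661 gf 0.0 q6 [-0.74  0.51 -0.19  0.87  0.   -0.23]
shift [ -3.9  -1.6 125. ] turn [0.  0.  0.1]
```

```bash

python3 -m crank '[[-2,-1,20,0,0,0],[-4,-1,50,0,0,0],[-4,-1,80,0,0,0],[-4,-1,100,0,0,0],[-4,-1,111,0,0,0]]'
python3 -m crank '[[0,0,6,0,0,0],[0,0,10,0,0,0],[0,0,13.5,0,0,0],[0,0,13.5,0,0,0]]'
python3 -m crank '[[0,0,0,0,0,0],[0,0,0,0,0,0],[0,0,0,0,0,0],[0,0,0,0,0,0],[0,0,0,0,0,0]]' 24 45
python3 -m crank '[[0,0,0,0,0,0],[0,0,0,0,0,0],[0,0,0,0,0,0]]'
python3 -m crank '[[0,0,-4,0,0,0],[0,0,-25,0,0,0],[0,0,-60,0,0,0],[0,0,-95,0,0,0],[0,0,-95,0,0,0]]'
python3 - <<'E'
from h import *
a=np.radians(4.7); O=np.array([.6085,.171]); p=O-.0625*np.array([-np.sin(a),np.cos(a)]); print(p)
goto([p[0],p[1],.1],np.radians(94.7))
E
```

```text
time: 14.85
ee_pos: [0.4952, -0.3496, 0.0147]
tool_rot: [-0.002, 0.249, 0.968, 0.001]
force: [-0.1, 0.9, 0.5]
grip_width: 0.066
grip_force: 0.0
time: 15.18
ee_pos: [0.4962, -0.3523, 0.0046]
tool_rot: [0.0, 0.25, 0.968, -0.0]
force: [-0.5, 0.1, -0.0]
grip_width: 0.0658
grip_force: 0.0
time: 15.6
ee_pos: [0.4962, -0.3531, 0.0053]
tool_rot: [0.001, 0.25, 0.968, -0.001]
force: [-0.8, -1.4, 6.7]
grip_width: 0.0334
grip_force: 46.9
time: 15.85
ee_pos: [0.4962, -0.3531, 0.0053]
tool_rot: [0.001, 0.25, 0.968, -0.001]
force: [-0.8, -0.4, 6.4]
grip_width: 0.0332
grip_force: 46.9
time: 16.27
ee_pos: [0.4987, -0.3546, 0.1057]
tool_rot: [0.004, 0.25, 0.968, -0.002]
force: [1.0, -1.6, -0.3]
grip_width: 0.0334
grip_force: 46.1
[0.61362116 0.10871016]
t 16.27 ee [ 0.4987 -0.3546  0.1057] w 0.0334 gf 46.1 q6 [-0.74  0.54 -0.2   0.82  0.   -0.23]
shift [123.9 461.    3.7] turn [ -0.3   0.5 -33.7]
```

```bash

python3 -m crank '[[5,18,0,0,0,0],[14,53,0,0,0,0],[24,89,0,0,0,0],[33,124,0,0,0,0],[43,160,0,0,0,0]]'
python3 -m crank '[[9,35,0,0,0,0],[19,71,0,0,0,0],[28,106,0,0,0,0],[38,142,0,0,0,0],[47,177,0,0,0,0]]'
python3 -m crank '[[9,33,0,0,0,-6],[17,62,0,0,0,-13],[23,85,0,0,0,-20],[27,100,0,0,0,-27],[28,105,0,0,0,-33.7]]'
python3 -m crank '[[0,0,0,0,0,0],[0,0,0,0,0,0],[0,0,0,0,0,0]]'
python3 - <<'E'
from h import *
cv2.imwrite('pics/w6.png',optics.get_image('wrist')); c=cam('wrist'); np.savez('w6.npz',K=c[0],R=c[1],t=c[2]); goto([.6136,.1087,.1],np.radians(94.7))
E
```

```text
time: 16.68
ee_pos: [0.5351, -0.1896, 0.0985]
tool_rot: [-0.0, 0.251, 0.968, 0.0]
force: [1.8, 0.6, -2.0]
grip_width: 0.033
grip_force: 46.0
time: 17.1
ee_pos: [0.5795, -0.0115, 0.0985]
tool_rot: [-0.001, 0.25, 0.968, 0.0]
force: [0.8, 0.3, -2.3]
grip_width: 0.0335
grip_force: 46.0
time: 17.52
ee_pos: [0.6061, 0.0949, 0.0983]
tool_rot: [-0.001, -0.046, 0.999, 0.001]
force: [-1.0, 0.9, -2.2]
grip_width: 0.0332
grip_force: 46.0
time: 17.77
ee_pos: [0.6059, 0.0912, 0.0986]
tool_rot: [-0.001, -0.04, 0.999, -0.0]
force: [-0.9, -0.0, -1.5]
grip_width: 0.0333
grip_force: 46.0
t 17.82 ee [0.606  0.091  0.0987] w 0.0332 gf 46.0 q6 [ 0.03  0.55 -0.2   0.82 -0.   -0.05]
shift [-8.9 17.1 -1.3] turn [-0.  -0.1 -0.2]
```

View pics/w6.png

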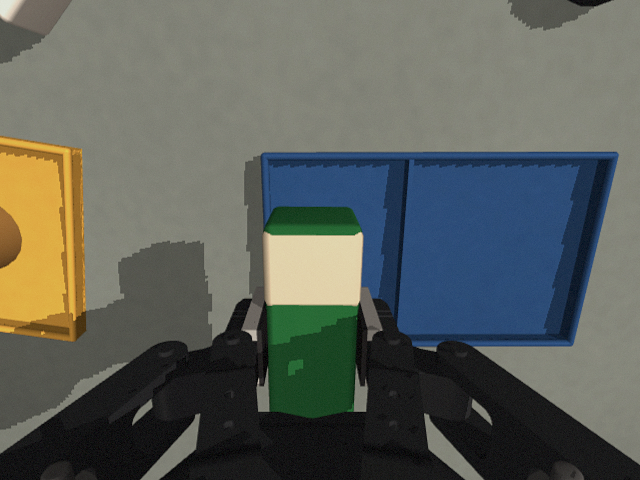

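The green bar is held straight. The blue tray's near rim corners are at (263,154) and (616,153).

```bash
python3 - <<'E'
from h import *
d=np.load('w6.npz'); w=(d['K'],d['R'],d['t'])
a=onz(w,(263,154),.014)[:2]; b=onz(w,(616,153),.014)[:2]; v=(b-a)/np.linalg.norm(b-a); x=np.array([v[1],-v[0]])
O=(a+b)/2+.068*x; print(np.linalg.norm(b-a),'O',O,np.degrees(np.arctan2(v[1],v[0])),'bar',O-.0625*v,'wheel',O+.0455*v)
e=onz(w,(313,234),.125)[:2]; print('bar near end',e,'centre',e+.045*x)
goto([.6120,.1095,.0085],np.radians(94.7))
E
```

```text
0.21664060547282216 O [0.60876122 0.17123765] 94.78117246113733 bar [0.61397062 0.10895513] wheel [0.60496878 0.21657932]
bar near end [0.56611161 0.08955375] centre [0.61095502 0.09330452]
t 17.82 ee [0.606  0.091  0.0987] w 0.0332 gf 46.0 q6 [ 0.03  0.55 -0.2   0.82 -0.   -0.05]
shift [-7.5 18.  90.2] turn [-0.  -0.1 -0.2]
```

```bash

python3 -m crank '[[-4,9,0,0,0,0],[-7,17.5,15,0,0,0],[-7,17.5,40,0,0,0],[-7,17.5,62,0,0,0],[-7,17.5,75,0,0,0]]'
python3 -m crank '[[0,0,5,0,0,0],[0,0,9,0,0,0],[0,0,12,0,0,0],[0,0,13,0,0,0],[0,0,13,0,0,0]]'
python3 -m crank '[[0,0,1,0,0,0],[0,0,1,0,0,0],[0,0,1,0,0,0]]'
python3 -m crank '[[0,0,0.8,0,0,0],[0,0,0.8,0,0,0],[0,0,0.8,0,0,0]]'
```

```text
time: 18.23
ee_pos: [0.6109, 0.1099, 0.0219]
tool_rot: [-0.001, -0.04, 0.999, 0.0]
force: [-0.4, -0.3, -3.7]
grip_width: 0.0336
grip_force: 46.0
time: 18.65
ee_pos: [0.6128, 0.1097, 0.0118]
tool_rot: [0.001, -0.041, 0.999, 0.0]
force: [-0.4, -0.5, -2.0]
grip_width: 0.0332
grip_force: 46.0
time: 18.9
ee_pos: [0.6124, 0.1098, 0.0106]
tool_rot: [0.0, -0.041, 0.999, 0.0]
force: [0.5, 0.6, -2.5]
grip_width: 0.0334
grip_force: 46.0
time: 19.15
ee_pos: [0.6121, 0.1098, 0.0093]
tool_rot: [-0.0, -0.041, 0.999, -0.0]
force: [0.3, 0.3, -1.8]
grip_width: 0.0335
grip_force: 46.0
```

```bash

python3 -m crank '[[0,0,0.8,0,0,0],[0,0,0.8,0,0,0],[0,0,0.8,0,0,0]]'
python3 -m crank '[[0,0,0.7,0,0,0],[0,0,0.7,0,0,0],[0,0,0.7,0,0,0]]'
python3 -m crank '[[0,0,0,0,0,0],[0,0,0,0,0,0],[0,0,0,0,0,0],[0,0,0,0,0,0]]' 46
python3 -m crank '[[0,0,-10,0,0,0],[0,0,-35,0,0,0],[0,0,-70,0,0,0],[0,0,-100,0,0,0],[0,0,-120,0,0,0]]'
python3 - <<'E'
from h import *
goto([.4345,-.237,.13],np.radians(94.7))
E
```

```text
time: 19.4
ee_pos: [0.6121, 0.1098, 0.0084]
tool_rot: [-0.0, -0.041, 0.999, 0.0]
force: [-0.1, -0.6, -2.0]
grip_width: 0.0335
grip_force: 46.0
time: 19.65
ee_pos: [0.6121, 0.1098, 0.0083]
tool_rot: [0.0, -0.041, 0.999, -0.0]
force: [-2.0, -0.4, 5.0]
grip_width: 0.0334
grip_force: 46.7
time: 19.98
ee_pos: [0.6122, 0.1098, 0.0077]
tool_rot: [0.0, -0.041, 0.999, 0.0]
force: [0.3, 0.8, -0.1]
grip_width: 0.0459
grip_force: 0.0
time: 20.4
ee_pos: [0.6135, 0.1099, 0.1318]
tool_rot: [0.002, -0.041, 0.999, 0.0]
force: [0.7, -0.3, -0.6]
grip_width: 0.046
grip_force: 0.0
t 20.4 ee [0.6135 0.1099 0.1318] w 0.046 gf 0.0 q6 [ 0.06  0.53 -0.13  0.9   0.   -0.02]
shift [ 206.9 -331.     0.9] turn [-0.   0.2  0. ]
```

```bash

python3 -m crank '[[9,-15,0,0,0,0],[27,-44,0,0,0,0],[46,-74,0,0,0,0],[65,-104,0,0,0,0],[84,-134,0,0,0,0]]' 85
python3 -m crank '[[19,-30,0,0,0,0],[38,-60,0,0,0,0],[57,-91,0,0,0,0],[76,-121,0,0,0,0],[90,-145,0,0,0,0]]'
python3 -m crank '[[16,-26,0,0,0,0],[27,-43,0,0,0,0],[33,-52,0,0,0,0],[33,-52,0,0,0,0],[33,-52,0,0,0,0]]'
python3 -m crank '[[0,0,0,0,0,0]]'
python3 - <<'E'
from h import *
im=optics.get_image('wrist'); c=cam('wrist'); np.savez('w7.npz',K=c[0],R=c[1],t=c[2])
u=proj(c,[.4345,-.237,.025]); cv2.drawMarker(im,tuple(int(v) for v in u),(0,0,255),0,12,1); print(u)
cv2.imwrite('pics/w7.png',im); goto([.4345,-.237,.003],np.radians(94.7))
E
```

```text
time: 20.82
ee_pos: [0.5387, -0.0317, 0.1286]
tool_rot: [0.0, -0.042, 0.999, -0.0]
force: [0.2, -0.5, 0.4]
grip_width: 0.0851
grip_force: 0.0
time: 21.23
ee_pos: [0.4604, -0.1846, 0.1286]
tool_rot: [0.0, -0.041, 0.999, -0.0]
force: [0.9, 0.2, -0.3]
grip_width: 0.0849
grip_force: 0.0
time: 21.65
ee_pos: [0.4332, -0.237, 0.1281]
tool_rot: [0.0, -0.041, 0.999, 0.0]
force: [0.0, -0.1, -0.4]
grip_width: 0.0851
grip_force: 0.0
time: 21.73
ee_pos: [0.4334, -0.2362, 0.1279]
tool_rot: [0.0, -0.042, 0.999, 0.0]
force: [0.3, -0.4, -0.9]
grip_width: 0.0847
grip_force: 0.0
[308.45355205 237.70690133]
t 21.78 ee [ 0.4335 -0.236   0.1279] w 0.0848 gf 0.0 q6 [-0.65  0.32 -0.49  0.76  0.   -0.73]
shift [ -0.9  -1.1 124.9] turn [0.  0.  0.1]
```

View pics/w7.png

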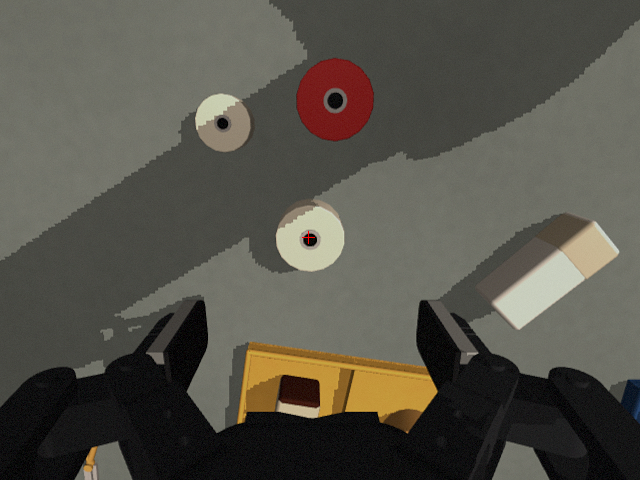

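The felt wheel's hole is at (310,239), on the prediction, and the look-alikes and white bar are clear of the fingers.

```bash

python3 -m crank '[[-1,0,20,0,0,0],[-1,0,50,0,0,0],[-1,0,80,0,0,0],[-1,0,100,0,0,0],[-1,0,110,0,0,0]]'
python3 -m crank '[[0,0,6,0,0,0],[0,0,11,0,0,0],[0,0,14,0,0,0],[0,0,14,0,0,0]]'
python3 -m crank '[[0,0,0,0,0,0],[0,0,0,0,0,0],[0,0,0,0,0,0],[0,0,0,0,0,0],[0,0,0,0,0,0]]' 40 30
python3 -m crank '[[0,0,0,0,0,0],[0,0,0,0,0,0],[0,0,0,0,0,0],[0,0,0,0,0,0]]'
python3 -m crank '[[0,0,-4,0,0,0],[0,0,-25,0,0,0],[0,0,-60,0,0,0],[0,0,-98,0,0,0],[0,0,-98,0,0,0]]'
python3 - <<'E'
from h import *
goto([.605,.2155,.1],np.radians(94.7))
E
```

```text
time: 22.2
ee_pos: [0.433, -0.2347, 0.0153]
tool_rot: [-0.001, -0.042, 0.999, 0.001]
force: [0.4, -0.3, 1.3]
grip_width: 0.085
grip_force: 0.0
time: 22.53
ee_pos: [0.4345, -0.2372, 0.0041]
tool_rot: [0.0, -0.041, 0.999, -0.0]
force: [0.2, 0.1, -0.6]
grip_width: 0.0851
grip_force: 0.0
time: 22.95
ee_pos: [0.4344, -0.2375, 0.0047]
tool_rot: [0.001, -0.041, 0.999, -0.0]
force: [-0.5, 0.1, 5.4]
grip_width: 0.0488
grip_force: 30.5
time: 23.28
ee_pos: [0.4345, -0.2375, 0.0047]
tool_rot: [0.001, -0.041, 0.999, -0.0]
force: [-1.0, 0.6, 4.8]
grip_width: 0.0487
grip_force: 30.5
time: 23.7
ee_pos: [0.4375, -0.2397, 0.1082]
tool_rot: [0.004, -0.041, 0.999, -0.003]
force: [1.8, -0.3, -0.2]
grip_width: 0.0487
grip_force: 31.3
t 23.7 ee [ 0.4375 -0.2397  0.1082] w 0.0487 gf 31.3 q6 [-0.65  0.35 -0.51  0.7   0.   -0.73]
shift [-204.3  439.9    6.8] turn [-0.4  0.4  0. ]
```

```bash

python3 -m crank '[[-7,16,0,0,0,0],[-22,48,0,0,0,0],[-38,81,0,0,0,0],[-53,114,0,0,0,0],[-68,147,0,0,0,0]]'
python3 -m crank '[[-15,33,0,0,0,0],[-31,66,0,0,0,0],[-46,99,0,0,0,0],[-61,132,0,0,0,0],[-77,165,0,0,0,0]]'
python3 -m crank '[[-15,33,0,0,0,0],[-30,65,0,0,0,0],[-42,90,0,0,0,0],[-48,104,0,0,0,0],[-50,108,0,0,0,0]]'
python3 -m crank '[[0,0,0,0,0,0],[0,0,0,0,0,0],[0,0,0,0,0,0]]'
python3 - <<'E'
from h import *
cv2.imwrite('pics/w8.png',optics.get_image('wrist')); c=cam('wrist'); np.savez('w8.npz',K=c[0],R=c[1],t=c[2]); goto([.605,.2155,.0085],np.radians(94.7))
E
```

```text
time: 24.12
ee_pos: [0.4901, -0.0837, 0.1022]
tool_rot: [0.0, -0.041, 0.999, -0.0]
force: [0.2, 0.0, 0.4]
grip_width: 0.049
grip_force: 31.3
time: 24.53
ee_pos: [0.553, 0.0876, 0.1021]
tool_rot: [0.0, -0.041, 0.999, -0.0]
force: [-0.3, -1.3, -0.2]
grip_width: 0.0486
grip_force: 31.3
time: 24.95
ee_pos: [0.5944, 0.2003, 0.1018]
tool_rot: [0.001, -0.043, 0.999, 0.0]
force: [0.1, -0.7, -0.1]
grip_width: 0.0487
grip_force: 31.3
time: 25.2
ee_pos: [0.5933, 0.1962, 0.1017]
tool_rot: [-0.0, -0.04, 0.999, -0.0]
force: [-0.2, -0.8, 0.1]
grip_width: 0.0487
grip_force: 31.3
t 25.25 ee [0.5934 0.1961 0.1018] w 0.0486 gf 31.3 q6 [ 0.2   0.57 -0.16  0.84 -0.    0.12]
shift [-13.2  18.4  93.3] turn [-0.  -0.  -0.1]
```

View pics/w8.png

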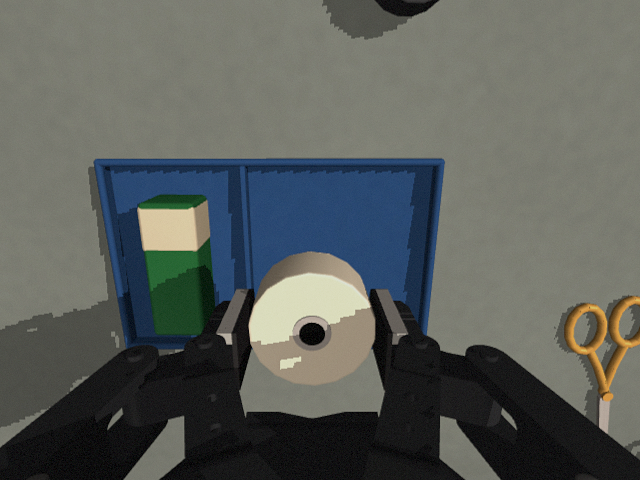

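The felt wheel is held with its hole at (312,333), the wide bay is free below it, and the green bar lies straight in the narrow bay.

```bash

python3 -m crank '[[-6,9,0,0,0,0],[-12,18,15,0,0,0],[-12,18,40,0,0,0],[-12,18,63,0,0,0],[-12,18,77,0,0,0]]'
python3 -m crank '[[0,0,5,0,0,0],[0,0,9,0,0,0],[0,0,12,0,0,0],[0,0,14,0,0,0],[0,0,14,0,0,0]]'
python3 -m crank '[[0,0,1,0,0,0],[0,0,1,0,0,0],[0,0,1,0,0,0]]'
python3 -m crank '[[0,0,0.8,0,0,0],[0,0,0.8,0,0,0],[0,0,0.8,0,0,0]]'
```

```text
time: 25.67
ee_pos: [0.6035, 0.2162, 0.0226]
tool_rot: [-0.001, -0.041, 0.999, -0.0]
force: [-0.2, -1.0, -1.2]
grip_width: 0.049
grip_force: 31.3
time: 26.08
ee_pos: [0.6049, 0.2165, 0.0114]
tool_rot: [0.001, -0.041, 0.999, 0.0]
force: [-0.0, -0.6, -0.2]
grip_width: 0.0488
grip_force: 31.3
time: 26.33
ee_pos: [0.6046, 0.2165, 0.0103]
tool_rot: [0.0, -0.041, 0.999, 0.0]
force: [-0.1, -0.2, -0.2]
grip_width: 0.0486
grip_force: 31.3
time: 26.58
ee_pos: [0.6042, 0.2165, 0.009]
tool_rot: [-0.0, -0.041, 0.999, -0.0]
force: [0.6, -0.3, -0.1]
grip_width: 0.0491
grip_force: 31.3
```

```bash

python3 -m crank '[[0,0,1,0,0,0],[0,0,1,0,0,0],[0,0,1,0,0,0]]'
python3 -m crank '[[0,0,0.7,0,0,0],[0,0,0.7,0,0,0],[0,0,0.7,0,0,0]]'
```

```text
time: 26.83
ee_pos: [0.6042, 0.2164, 0.0079]
tool_rot: [-0.0, -0.041, 0.999, -0.0]
force: [0.0, 0.6, -0.5]
grip_width: 0.0487
grip_force: 31.3
time: 27.08
ee_pos: [0.6043, 0.2165, 0.0078]
tool_rot: [0.0, -0.041, 0.999, -0.0]
force: [-2.7, -0.1, 5.0]
grip_width: 0.0487
grip_force: 31.7
```

```bash

python3 -m crank '[[0,0,0,0,0,0],[0,0,0,0,0,0],[0,0,0,0,0,0],[0,0,0,0,0,0]]' 66
python3 -m crank '[[0,0,-10,0,0,0],[0,0,-35,0,0,0],[0,0,-70,0,0,0],[0,0,-105,0,0,0],[0,0,-140,0,0,0]]'
python3 -m crank '[[30,0,0,0,0,0],[65,0,0,0,0,0],[105,0,0,0,0,0],[145,0,0,0,0,0],[170,0,0,0,0,0]]'
python3 -m crank '[[30,0,0,0,0,0],[65,0,0,0,0,0],[80,0,0,0,0,0],[80,0,0,0,0,0],[80,0,0,0,0,0]]'
python3 - <<'E'
from h import *
t=optics.get_image('top'); cv2.imwrite('pics/top9.png',t)
a=cv2.resize(t[140:320,90:530],None,fx=1.8,fy=1.8,interpolation=2); cv2.imwrite('pics/top9z.png',a)
c=cam('top')
for n,O,yaw,col in [('blue',(.6085,.170),4.7,0),('yel',(.616,-.1775),-4.7,0)]:
    y=np.radians(yaw); x=np.array([np.cos(y),np.sin(y)]); v=np.array([-x[1],x[0]])
    print(n,'wheel px',proj(c,[*(np.array(O)+.0455*v),.028]).round(1),'bar px',proj(c,[*(np.array(O)-.0625*v),.035]).round(1))
goto([.6,.2,.2],0)
E
```

```text
time: 27.42
ee_pos: [0.6042, 0.2165, 0.007]
tool_rot: [-0.0, -0.041, 0.999, 0.0]
force: [0.5, 0.3, -0.4]
grip_width: 0.0659
grip_force: 0.0
time: 27.83
ee_pos: [0.6039, 0.2164, 0.1493]
tool_rot: [-0.0, -0.041, 0.999, -0.0]
force: [0.1, 0.3, -0.2]
grip_width: 0.0658
grip_force: 0.0
time: 28.25
ee_pos: [0.4306, 0.2019, 0.1475]
tool_rot: [-0.001, -0.041, 0.999, -0.0]
force: [0.5, 0.6, 0.8]
grip_width: 0.0657
grip_force: 0.0
time: 28.67
ee_pos: [0.3554, 0.1962, 0.1482]
tool_rot: [0.001, -0.041, 0.999, 0.0]
force: [0.8, 0.7, -0.0]
grip_width: 0.066
grip_force: 0.0
blue wheel px [234.1 196.9] bar px [282.4 192. ]
yel wheel px [389.8 189.3] bar px [438.5 192.2]
t 28.72 ee [0.3566 0.1963 0.1482] w 0.066 gf 0.0 q6 [ 0.32  0.15 -0.67  0.75 -0.    0.24]
shift [-243.   -16.4  -51.1] turn [ -0.1   0.2 -85.3]
```

View pics/top9z.png

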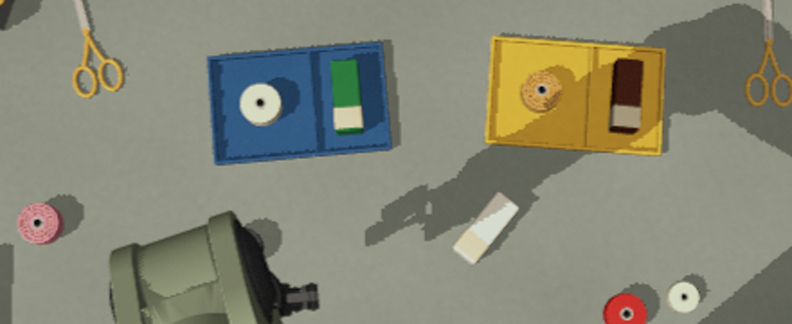

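All four pieces are in place. The felt wheel's hole is at (261,103), the sisal's at (542,90), the green bar's centre at (347,96) and the brown's at (627,96), all within about 3 mm of their bay centres. The white bar and scissors are undisturbed.

```bash
python3 -m crank '[[0,0,0,0,0,0],[0,0,0,0,0,0],[0,0,0,0,0,0],[0,0,0,0,0,0],[0,0,0,0,0,0]]' | head -2; python3 -c "
from cell import order
print(order.sign_off())"
```

```text
time: 29.13
ee_pos: [0.3554, 0.1959, 0.1471]
the job is handed in; nothing more can be done
None
```

Both kits are made up and the job is handed in at about 29 s: in the last top picture each bar and wheel lay about 3 mm or less from its bay's middle, but sign-off returned no verdict.

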